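# Clip the mixing lid on the paint tin and stand it on the scale

### The job

Take the mixing lid off its drip stand and press it straight down on the open tin where the tin stands on the bench, its two clips clear of the bail ears, until both clips have snapped under the rim; press firmly but do not force it, or the rim dents. Then lift the tin by its lid and stand it upright near the middle of the scale's round pan, let go, and leave the other things on the bench as they are.

Things in the scene. Friction and masses are not known exactly. Their poses are not given: they have to be found in the camera images.
- lid: Mixing lid, loose, 0.27 kg: grey round plate 108 mm across, 6 mm thick. Origin: centre of the plate's underside (a flat rubber seal), z up; +x to the pouring spout (76 mm out), -x to the black jug handle (91 mm out, hangs 55 mm below the origin), +-y to the two clips. On top a square black tower 24 x 24 mm, sides along x and y, 6 to 50 mm above the origin; fork on it to 65 mm.
- lid_grip (a point): Point in the lid's tower, on its axis, 38 mm above the lid's origin, axes as the lid's: a good TCP height to grip it from above on either pair of faces. All else on top of the plate is lower than 16 mm above the origin, so the fully open fingers clear it.
- stirrer_end (a point): Lower end of the stirrer under the lid, on its axis, 86 mm below the lid's origin; shaft 8 mm, blade 48 mm wide. Above it, right under the plate, a round centring spigot that enters the tin's mouth: 94.4 mm across down to 9 mm below the origin, then tapering to 83.4 mm at 16 mm below; more than 1 mm off-centre it catches on the bead.
- clip_a (a joint): Clip arm on the lid's +y side, rad: 0 closed, grows as it spreads outward. 22 mm wide, sprung shut; hook at 50.6 mm from the axis, its top face 6 mm below the origin, then a lead-in slope out to 57 mm at 20 mm below. It meets the bead 10 mm above home, spreads to about 0.2 and springs back near 0 once under the bead. Pressing on takes 12 to 20 N in all, easing at the snap; home is a hard stop.
- clip_b (a joint): The same clip arm on the lid's -y side, rad, 0 closed, grows as it spreads outward.
- tin: Open round tin, loose, 0.4 to 0.7 kg, white label, on the bench (z = 0). Origin: centre of the bottom, z up. Body 100 mm across, 118 mm high. On its +y and -y sides two bail ears, bosses 20 mm across standing out to 55 mm from the axis, centred 25 mm below the rim: a clip over an ear cannot go down, so the lid's clips should lie across the line of the ears. Wire bail folded down.
- tin_mouth (a point): Centre of the tin's open mouth at the top of the rolled bead, 118 mm above the tin's origin, axes as the tin's; the lid is home when its origin is here. Bead 107 mm across and 5 mm high, mouth 97 mm across, inside depth 114 mm. The rim dents if the lid is pressed or slammed on it with more than 36 N.
- stand: Drip stand, fixed to the bench: steel wire ring 78 mm across over a round tray 132 mm across. Origin: centre of the underside on the bench; the ring's top is 85 mm above it. The lid stands on the ring by the bottom of its spigot (lid origin 101 mm above the stand's origin), the stirrer hanging inside the ring.
- scale: Mixing scale, fixed to the bench: grey box 210 x 240 mm, 50 mm high, with a low sloping display panel towards the robot (-x). Origin: centre of its underside, z up.
- scale_pan (a point): Centre of the top of the scale's flat, round steel pan, 180 mm across, 68 mm above the bench; rigid.
- press_lid: Bystander: the tin's own press-in lid, a white disc 90 mm across, 8 mm high, lying on the bench. Origin: centre of the underside.
- shut_tin: Bystander: a second, shut tin of the same size, closed over its mouth with a white lid. Origin: centre of the bottom.
- squeeze_bottle: Bystander: white squeeze bottle with bent spout, 76 mm across, 190 mm high. Origin: centre of the bottom.
- mixing_cup: Bystander: empty white plastic cup, 84 mm across, 85 mm high. Origin: centre of the bottom.
- screwdriver: Bystander: screwdriver lying on the bench, 190 mm long.
- stir_stick: Bystander: flat wooden stirring stick lying on the bench, 200 x 22 x 5 mm. Origin: centre of the underside.
- scraper: Bystander: scraper with wooden handle lying on the bench, about 180 mm long.

How it is judged:
By the outcome, as a careful person would: the job done as asked, in the order asked, and still so for the second after the job is handed in, with the robot touching nothing.
It also fails if it takes over 61 s, if anything falls off the work surface, if the arm or the gripper's body presses on something with over 40 N, if the wrist force passes 120 N, or if a joint passes its speed limit or range.

### The arm

A 6-joint arm with a two-finger parallel gripper is mounted at the origin on the work surface. World frame = base frame: x ahead of the robot, y to its left, z up, the work surface at z = 0. Lengths are in mm, angles in rad, forces in N, time in s.
With the tool pointing down it reaches from about 250 to 775 mm from the base axis. Payload 4 kg.
Tool frame: the origin (TCP) lies between the finger pads, 19 mm behind the fingertips; this is the grasp point; z points along the fingers, y is the line along which they close (so a half turn about z gives the same grasp; the last joint's range is limited). The gripper opens to 94 mm and grips with 3 to 60 N. Pads are 16 mm wide; open, the fingers measure 119 mm over their backs; the gripper's body (75 mm by 177 mm) begins 78 mm behind the grasp point.
Start: joints at [-1.407, 0.087, 1.371, -0, 1.684, -0.103], TCP at [145.002, -530.559, 224.306] pointing down, gripper open.
Joint ranges: [-3.1, 3.1], [-0.76, 2.03], [0.27, 2.55], [-1.08, 4.22], [0.17, 2.65], [-2.57, 2.57]. Speed limits (rad/s): [2.79, 2.79, 3.14, 3.14, 3.14, 3.14].

### API

Orientations are given as a unit quaternion [x, y, z, w].
In Python, from station import robot gives the robot as it stands. The module is installed in compiled form; this text tells all that it offers.
- The arm moves only by the shell command python3 -m crank 'ROWS' [FORCE]. ROWS is JSON, a list of rows, each an object with "gripper": the finger opening in mm, from 0 to 94; "linear": the shift along the world's x, y, z in units of 25 mm (1.0 is 25 mm), a list of three; "rot": the turn, a rotation vector about the world's x, y, z in units of 6 degrees (1.0 is 6 degrees), a list of three. In form: [{"gripper": gripper, "linear": [tx, ty, tz], "rot": [ax, ay, az]}, ...]. A call has 1 to 20 rows; each row is the pose to reach, as a shift and turn from the pose commanded when the call began; what a row does not reach only later rows make up. A row lasts 1/12 s, in which the tool goes at most 41.7 mm and 7.16 degrees, less where a joint would pass 70% of its speed; a pose out of reach is approached as far as the arm can. A call with a gripper value outside its range is refused whole. The fingers move at their own pace and stop on an object; FORCE is the grip in N (left out, the last holds). Time passes only in rows, so rows that repeat a pose let the fingers close. It gives the time, the measured TCP pose, the force, the opening and the grip force at its end, in the units of the state.
- robot.observe(): the state, without advancing time (a new reading comes with each control period).
- robot.capture(name): name is "scene" or "top" or "wrist"; returns a dict with "pixels" (400x640x3 uint8, blue, green, red), "vertical_fov" (degrees; the focal length in pixels is half the picture's height over the tangent of half this angle, whatever the lens; pixels are square), "cx", "cy" (the principal point, pixels), "distortion" ([k1, k2, p1, p2, k3] as OpenCV has them; the pictures are not rectified), "rvec" (rotation vector, rad) and "tvec" (3), from world to camera coordinates, as OpenCV has them. Camera axes: x right, y down, z forward; pixel columns grow to the right and rows downward; lengths in mm; the calibration is good to about 2 mm. A picture is of the moment at which its call begins. There is no depth.
- robot.close_job(): hands the job in; it is judged then, once.
The state is a dict: "clock": time; "qpos": joint angles; "qvel": joint speeds; "joint_efforts": joint torques, N m; "ee_pos": TCP position; "ee_rot": TCP orientation; "force": force on the tool from outside, world axes, zero at the start; "torque": the same for the moment, N m; "opening": opening from 0.0 (shut) to 1.0 (fully open); "gripper_force": force on a finger pad.
Only numpy, scipy, OpenCV 4.12 (cv2) and the standard library are available. Lean on these libraries where they do the work, as an engineer would, in place of code of your own. Each camera call takes 0.05 s, during which the arm holds its last target. There are 200 camera calls.

## Working session

There is one attempt and no reset: what is moved stays moved. The work goes in short steps, Python scripts to look and compute and a shell command to move; the robot and the scene stay as the last step left them, time stands still between calls to the robot, and variables do not carry over. Pictures are saved under pics/ and viewed, at most 10 in all, crops included, and the job is handed in when it is done.

```bash
mkdir -p pics
cat > h.py <<'E'
import numpy as np, cv2
from station import robot
def cap(n,f=None):
    c=robot.capture(n)
    c['img']=np.array(c['pixels'],np.uint8)
    h,w=c['img'].shape[:2]
    F=h/2/np.tan(np.radians(c['vertical_fov'])/2)
    c['K']=np.array([[F,0,c['cx']],[0,F,c['cy']],[0,0,1.]]);c['D']=np.array(c['distortion'],float)
    c['rv']=np.array(c['rvec'],float);c['tv']=np.array(c['tvec'],float)
    if f: cv2.imwrite('pics/'+f,c['img'])
    return c
def proj(c,P):
    return cv2.projectPoints(np.array(P,float).reshape(-1,1,3),c['rv'],c['tv'],c['K'],c['D'])[0].reshape(-1,2)
def unproj(c,px,z):
    n=cv2.undistortPoints(np.array(px,float).reshape(-1,1,2),c['K'],c['D']).reshape(-1,2)
    R=cv2.Rodrigues(c['rv'])[0];o=-R.T@c['tv'].ravel()
    d=np.c_[n,np.ones(len(n))]@R
    return o+d*((z-o[2])/d[:,2])[:,None]
E
python3 - <<'E'
from h import *
import pickle
for n in ['scene','top','wrist']:
    c=cap(n,n+'0.png')
    R=cv2.Rodrigues(c['rv'])[0];print(n,c['vertical_fov'],c['cx'],c['cy'],c['D'],-R.T@c['tv'].ravel())
    pickle.dump(c,open(n+'.pkl','wb'))
s=robot.observe();print(s)
E
```

```text
scene 46.782160886318785 317.35250832208334 201.62025261593794 [0.03867304 0.         0.         0.         0.        ] [1148.09977212  441.03161655 1147.55047991]
top 55.1828255165379 312.7088213455672 199.14889385881816 [-0.0485071  0.         0.         0.         0.       ] [ 378.32511573  -97.16578299 1251.38788996]
wrist 67.53899873514224 320.59486309878326 198.84145584800413 [-0.04951161  0.          0.          0.          0.        ] [ 220.11358071 -510.98313107  383.04006268]
{'clock': 0.15, 'qpos': array([-1.40710016e+00,  8.78127977e-02,  1.37187746e+00, -9.22245331e-06,
        1.68360307e+00, -1.03097257e-01]), 'qvel': array([-1.06281344e-03, -1.04933168e-03, -4.13402663e-03, -6.01553253e-05,
       -1.01610965e-03,  1.80539328e-04]), 'joint_efforts': array([ 1.26352596e-03, -3.40642834e+01, -3.02792895e+01,  7.18936650e-02,
        3.05197213e-02, -1.13535907e-04]), 'ee_pos': array([ 144.93334468, -530.16479505,  223.37299724]), 'ee_rot': array([ 9.91115555e-01,  1.33000878e-01, -3.03409448e-05, -8.49804128e-04]), 'force': array([-0.94905955, -0.27515592,  0.13347272]), 'torque': array([-0.02396489, -0.00573774,  0.01104608]), 'gripper_force': 0.0, 'opening': 1.0012589566532653}
```

View pics/top0.png

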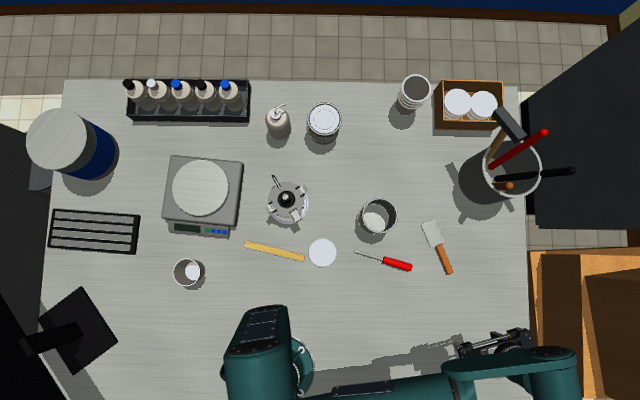

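View pics/scene0.png

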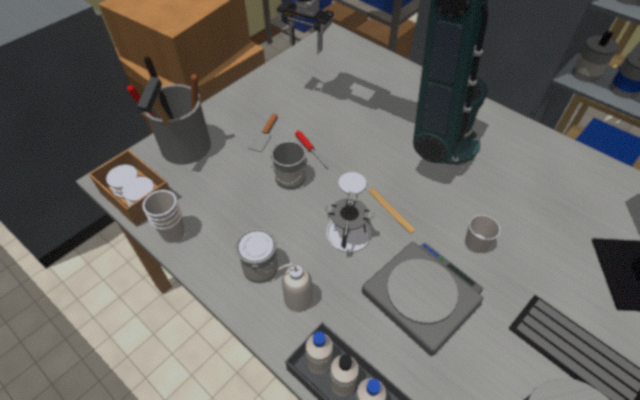

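The top view shows the lid on its stand at about (287,200), the open tin at (378,218), and the scale pan at (200,188). In the scene view the lid is at (349,215) and the tin at (289,165).

Run:
```python
from h import *
t=cv2.imread('pics/top0.png');s=cv2.imread('pics/scene0.png')
def cr(i,x,y,w=66,h=50): return cv2.resize(i[y:y+h,x:x+w],(396,300),interpolation=cv2.INTER_CUBIC)
cv2.imwrite('pics/c.png',np.vstack([np.hstack([cr(t,254,174),cr(t,345,193)]),np.hstack([cr(s,316,190),cr(s,256,138)])]))
import pickle
c=pickle.load(open('top.pkl','rb'))
print(unproj(c,[[287,200]],151),unproj(c,[[378,218]],118),unproj(c,[[200,188]],68))
```

```text
[[517.98385604 -16.29193761 151.        ]] [[ 473.90041655 -285.70068785  118.        ]] [[560.86278341 265.04266725  68.        ]]
```

View pics/c.png

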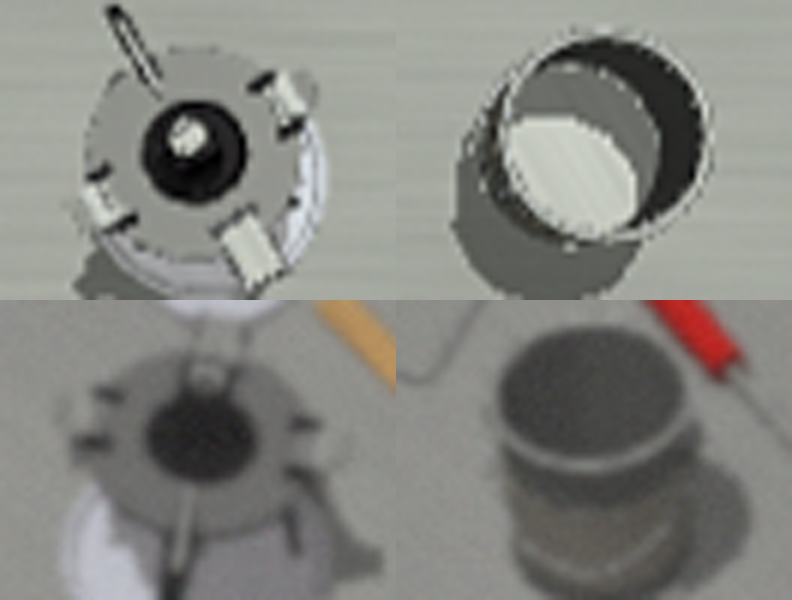

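The crops show the lid's light spout at lower right (250,250), its black handle rod at upper left (115,12), and the clips at (285,95) and (105,200). That puts the lid's yaw at about -152°. The tin's ears can't be made out, so I'll look again with the wrist camera.

```bash
python3 -m crank '[{"gripper":94,"linear":[10.2,9,3],"rot":[0,0,0]},{"gripper":94,"linear":[10.2,9,3],"rot":[0,0,0]},{"gripper":94,"linear":[10.2,9,3],"rot":[0,0,0]},{"gripper":94,"linear":[10.2,9,3],"rot":[0,0,0]},{"gripper":94,"linear":[10.2,9,3],"rot":[0,0,0]},{"gripper":94,"linear":[10.2,9,3],"rot":[0,0,0]},{"gripper":94,"linear":[10.2,9,3],"rot":[0,0,0]},{"gripper":94,"linear":[10.2,9,3],"rot":[0,0,0]},{"gripper":94,"linear":[10.2,9,3],"rot":[0,0,0]},{"gripper":94,"linear":[10.2,9,3],"rot":[0,0,0]},{"gripper":94,"linear":[10.2,9,3],"rot":[0,0,0]},{"gripper":94,"linear":[10.2,9,3],"rot":[0,0,0]}]'
python3 - <<'E'
from h import *
import pickle
c=cap('wrist','w1.png');pickle.dump(c,open('w1.pkl','wb'))
R=cv2.Rodrigues(c['rv'])[0];print(-R.T@c['tv'].ravel(),R[2],proj(c,[[474,-286,118],[474,-286,0]]))
E
```

```text
clock: 1.15
ee_pos: [399.3, -306.0, 298.6]
ee_rot: [0.991, 0.133, -0.001, -0.0]
force: [0.6, -0.4, -0.3]
opening: 0.998
gripper_force: 0.0
[ 474.69741737 -286.63650261  458.29839483] [-0.25898162 -0.07071237 -0.96329034] [[319.85106735 116.27785916]
 [320.03760588 116.15610744]]
```

```bash
python3 -m crank '[{"gripper":94,"linear":[1.8,10.8,0],"rot":[0,0,0]},{"gripper":94,"linear":[1.8,10.8,0],"rot":[0,0,0]},{"gripper":94,"linear":[1.8,10.8,0],"rot":[0,0,0]},{"gripper":94,"linear":[1.8,10.8,0],"rot":[0,0,0]},{"gripper":94,"linear":[1.8,10.8,0],"rot":[0,0,0]},{"gripper":94,"linear":[1.8,10.8,0],"rot":[0,0,0]},{"gripper":94,"linear":[1.8,10.8,0],"rot":[0,0,0]},{"gripper":94,"linear":[1.8,10.8,0],"rot":[0,0,0]},{"gripper":94,"linear":[1.8,10.8,0],"rot":[0,0,0]},{"gripper":94,"linear":[1.8,10.8,0],"rot":[0,0,0]}]'
python3 - <<'E'
from h import *
import pickle
c=cap('wrist','w2.png');pickle.dump(c,open('w2.pkl','wb'))
R=cv2.Rodrigues(c['rv'])[0];print(-R.T@c['tv'].ravel(),R[2],proj(c,[[518,-16,118],[518,-16,0]]))
a=cv2.imread('pics/w1.png');b=c['img']
def cr(i,p): x,y=map(int,p);x=max(0,min(x-130,380));y=max(0,min(y-150,100));print('crop',x,y);return cv2.resize(i[y:y+300,x:x+260],(400,462),interpolation=cv2.INTER_CUBIC)
w1=pickle.load(open('w1.pkl','rb'))
cv2.imwrite('pics/d.png',np.hstack([cr(a,proj(w1,[[474,-286,100]])[0]),cr(b,proj(c,[[518,-16,110]])[0])]))
E
```

```text
clock: 2.03
ee_pos: [444.7, -37.0, 298.9]
ee_rot: [0.991, 0.132, -0.0, 0.0]
force: [-0.6, -0.5, 0.1]
opening: 1.002
gripper_force: 0.0
[520.00641978 -17.58914314 458.65857679] [-0.25849925 -0.07140692 -0.96336867] [[318.33480629 117.31926788]
 [318.81472316 116.95407651]]
crop 189 0
crop 188 0
```

View pics/d.png

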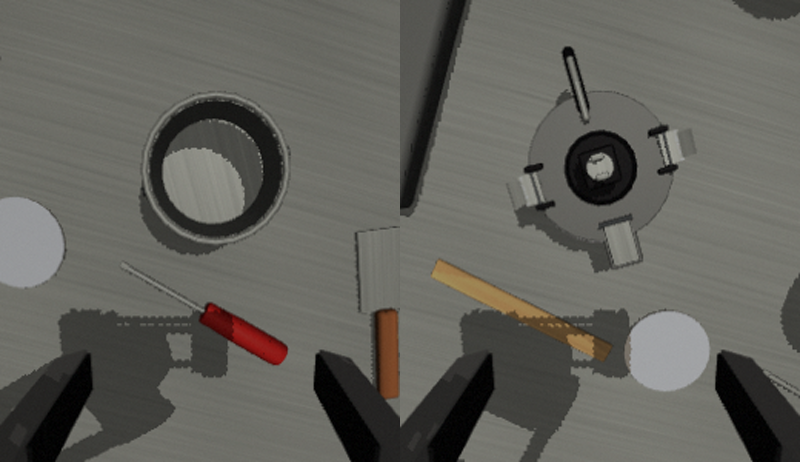

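The left crop looks straight down the tin (rim centre (217,167)), so the bead hides the ears. The right crop shows the lid: tower at (600,165), clips at (532,188) and (668,150), spout at (622,243), handle at (570,60). Next I'll fit circles and look at the tin from the side.

```bash
cat >> h.py <<'E'
from scipy.optimize import minimize
def fitc(c,circs,x0,span=8):
    g=cv2.GaussianBlur(cv2.cvtColor(c['img'],cv2.COLOR_BGR2GRAY),(0,0),1.0).astype(np.float32)
    gx=cv2.Sobel(g,cv2.CV_32F,1,0);gy=cv2.Sobel(g,cv2.CV_32F,0,1)
    a=np.linspace(0,2*np.pi,180,endpoint=False);u=np.c_[np.cos(a),np.sin(a)]
    def cost(p):
        s=0
        for r,z in circs:
            P=np.c_[p+r*u,np.full(180,z)];q=proj(c,P);n=proj(c,np.c_[p+(r+1)*u,np.full(180,z)])-q
            n/=np.linalg.norm(n,axis=1)[:,None];m=q.astype(np.float32).reshape(-1,1,2)
            f=lambda G:cv2.remap(G,m[:,:,0],m[:,:,1],cv2.INTER_LINEAR).ravel()
            s+=np.minimum(abs(f(gx)*n[:,0]+f(gy)*n[:,1]),120).mean()
        return -s
    x0=np.array(x0,float)
    grid=[(cost(x0+[i,j]),i,j) for i in np.arange(-span,span+1,2) for j in np.arange(-span,span+1,2)]
    b=min(grid)
    r=minimize(cost,x0+b[1:],method='Nelder-Mead',options={'initial_simplex':x0+np.array(b[1:])+[[0,0],[1,0],[0,1]]})
    return r.x,r.fun
E
python3 - <<'E'
from h import *
import pickle
L={n:pickle.load(open(n+'.pkl','rb')) for n in ['top','scene','wrist','w1','w2']}
for n in ['w1','top','scene','w2']: print('tin',n,fitc(L[n],[(53.5,115.5),(48.5,116)],(474,-286)))
for n in ['w2','top','scene','w1']: print('lid',n,fitc(L[n],[(54,107)],(518,-16)))
for n in ['top','scene','w2']: print('pan',n,fitc(L[n],[(90,68)],(561,265)))
w=L['w2'];q=lambda x,y:(188+(x-400)*.65,y*.65)
print(unproj(w,[q(600,166)],164), unproj(w,[q(600,166)],151))
p=unproj(w,[q(532,188),q(668,150)],107);d=p[1]-p[0];print(p,np.degrees(np.arctan2(d[1],d[0])))
p=unproj(w,[q(600,165),q(622,243)],107);d=p[1]-p[0];print(np.degrees(np.arctan2(d[1],d[0])))
im=[]
for n in ['wrist','w2','scene','top']:
    u=proj(L[n],[[474,-286,70]])[0];print(n,u)
    x,y=[int(v) for v in u];x=max(0,min(x-40,560));y=max(0,min(y-30,340))
    im.append(cv2.resize(L[n]['img'][y:y+60,x:x+80],(400,300),interpolation=cv2.INTER_CUBIC))
cv2.imwrite('pics/e.png',np.vstack([np.hstack(im[:2]),np.hstack(im[2:])]))
E
```

```text
tin w1 (array([ 482.54548371, -295.18579963]), np.float64(-165.512747956108))
tin top (array([ 482.84734344, -290.08264326]), np.float64(-222.66393328517518))
tin scene (array([ 485.60269108, -288.66662024]), np.float64(-172.5033763771517))
tin w2 (array([ 481.78305955, -294.23299482]), np.float64(-161.29471405002536))
lid w2 (array([527.00202942, -13.48744965]), np.float64(-52.06066258322393))
lid top (array([525.34691267, -10.29836491]), np.float64(-64.71327480682537))
lid scene (array([528.96848275,  -8.65734889]), np.float64(-60.50262271539255))
lid w1 (array([526.65346143, -13.21324838]), np.float64(-37.51546036544709))
pan top (array([564.54815161, 266.41358385]), np.float64(-119.81939441841428))
pan scene (array([562.00802604, 265.74042229]), np.float64(-82.13352020376371))
pan w2 (array([565.62958487, 262.49284822]), np.float64(-57.97409235786359))
[[526.56032789 -13.65321034 164.        ]] [[526.84947883 -13.47956148 151.        ]]
[[499.46645361  31.83168126 107.        ]
 [551.80151026 -57.80839254 107.        ]] -59.722100626292956
-148.60034107251423
wrist [ 151.64950827 -226.6464599 ]
w2 [499.09758046 203.31120282]
scene [291.53872339 162.86634286]
top [375.52200104 219.22261659]
```

View pics/e.png

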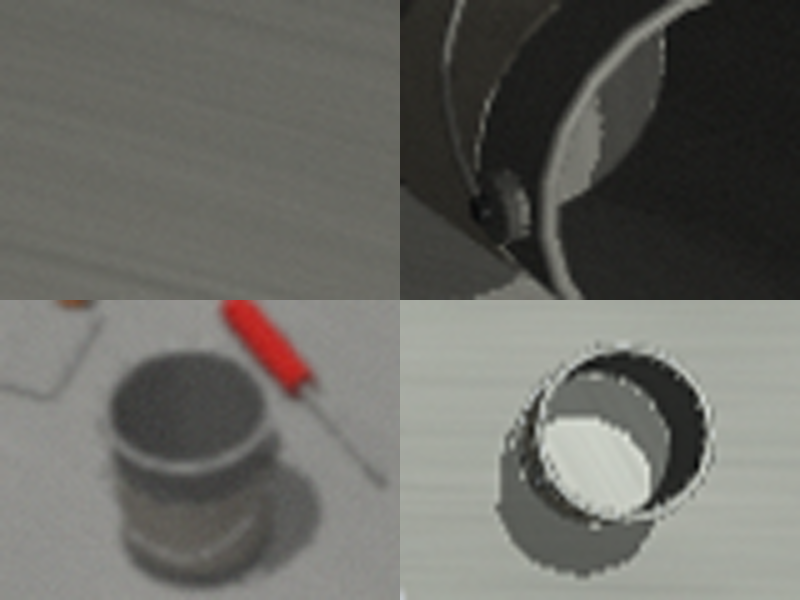

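The w2 crop (top right) shows one bail ear with its wire at about (500,205), which is roughly pixel (479,214) in the full image.

Run:
```python
from h import *
import pickle
w=pickle.load(open('w2.pkl','rb'))
for px in [(475,215),(479,214),(483,213)]:
    p=unproj(w,[px],93)[0];d=p[:2]-[482.2,-294.7];print(p,np.hypot(*d),np.degrees(np.arctan2(d[1],d[0])))
s=robot.observe();print(s['ee_pos'],s['qpos'])
```

```text
[ 453.5210419  -245.29348263   93.        ] 57.12693406950461 120.13384212481067
[ 456.19163263 -249.94416387   93.        ] 51.76408060630745 120.1615898983446
[ 458.8619769  -254.59773475   93.        ] 46.39886852331262 120.19780933488882
[444.74206372 -37.21371646 299.00005722] [-2.10065849e-01 -1.47085759e-01  1.45216340e+00 -8.00035682e-04
  1.83703974e+00  1.09651521e+00]
```

```bash
python3 -m crank '[{"gripper":94,"linear":[1.6,0.5,-0.5],"rot":[0,0,1.2]},{"gripper":94,"linear":[3.28,0.96,-1.5],"rot":[0,0,2.53]},{"gripper":94,"linear":[3.28,0.96,-2.8],"rot":[0,0,2.53]},{"gripper":94,"linear":[3.28,0.96,-2.8],"rot":[0,0,2.53]},{"gripper":94,"linear":[3.28,0.96,-2.8],"rot":[0,0,2.53]},{"gripper":94,"linear":[3.28,0.96,-2.8],"rot":[0,0,2.53]},{"gripper":94,"linear":[3.28,0.96,-2.8],"rot":[0,0,2.53]},{"gripper":94,"linear":[3.28,0.96,-2.8],"rot":[0,0,2.53]}]'
python3 - <<'E'
from h import *
import pickle
c=cap('wrist','w3.png');pickle.dump(c,open('w3.pkl','wb'))
print(fitc(c,[(54,107)],(526.8,-13.4)))
s=robot.observe();p=s['ee_pos'];print(p,s['ee_rot'])
q=proj(c,[[*p[:2],151],[*p[:2],107]]);print(q)
x,y=map(int,q[1]);x=max(0,min(x-160,320));y=max(0,min(y-120,160))
print(x,y);cv2.imwrite('pics/w3c.png',cv2.resize(c['img'][y:y+240,x:x+320],(800,600)))
E
```

```text
clock: 2.75
ee_pos: [527.6, -12.4, 232.7]
ee_rot: [0.965, 0.262, 0.003, 0.001]
force: [-0.3, 0.5, 0.1]
opening: 0.995
gripper_force: 0.0
(array([526.76068578, -12.02925808]), np.float64(-75.04080802985922))
[527.53692767 -12.19439877 232.31413877] [0.96499729 0.26224681 0.00237584 0.00109791]
[[318.61161881 210.96332853]
 [318.69236408 197.5180218 ]]
158 77
```

View pics/w3c.png

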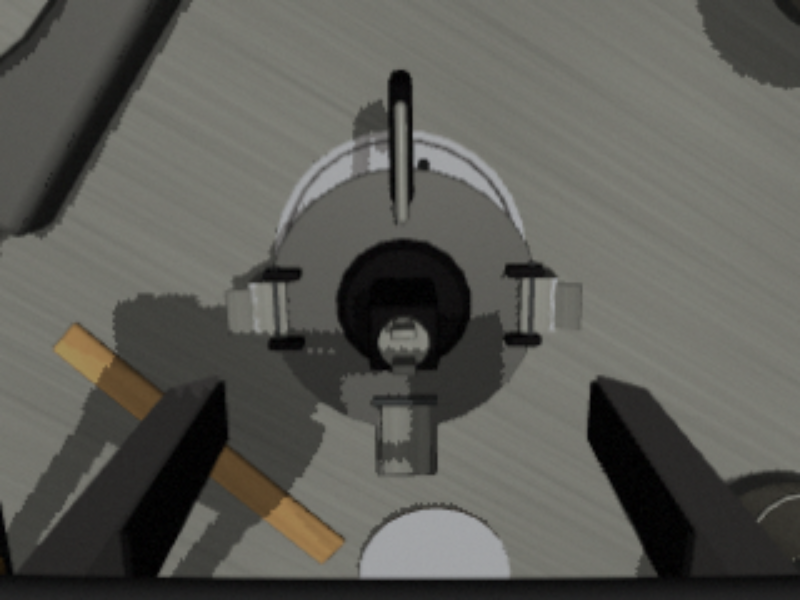

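The view shows the tower square with the fingers and centred: clips at (275,308) and (535,305), spout towards the robot, handle away. Next I'll go down, grip and lift.

```bash
python3 -m crank '[{"gripper":94,"linear":[-0.03,0,-1],"rot":[0,0,0]},{"gripper":94,"linear":[-0.03,0,-2.2],"rot":[0,0,0]},{"gripper":94,"linear":[-0.03,0,-3.2],"rot":[0,0,0]},{"gripper":94,"linear":[-0.03,0,-3.73],"rot":[0,0,0]},{"gripper":94,"linear":[-0.03,0,-3.73],"rot":[0,0,0]},{"gripper":94,"linear":[-0.03,0,-3.73],"rot":[0,0,0]},{"gripper":10,"linear":[-0.03,0,-3.73],"rot":[0,0,0]},{"gripper":10,"linear":[-0.03,0,-3.73],"rot":[0,0,0]},{"gripper":10,"linear":[-0.03,0,-3.73],"rot":[0,0,0]},{"gripper":10,"linear":[-0.03,0,-3.73],"rot":[0,0,0]},{"gripper":10,"linear":[-0.03,0,-3.73],"rot":[0,0,0]},{"gripper":10,"linear":[-0.03,0,-3.73],"rot":[0,0,0]},{"gripper":10,"linear":[-0.03,0,-3.73],"rot":[0,0,0]},{"gripper":10,"linear":[-0.03,0,-3.73],"rot":[0,0,0]},{"gripper":10,"linear":[-0.03,0,-3.73],"rot":[0,0,0]},{"gripper":10,"linear":[-0.03,0,-3.73],"rot":[0,0,0]}]' 50
```

```text
clock: 4.13
ee_pos: [526.2, -11.6, 136.0]
ee_rot: [0.965, 0.263, -0.0, 0.0]
force: [1.1, 1.1, -0.4]
opening: 0.327
gripper_force: 0.0
```

```bash
python3 -m crank '[{"gripper":10,"linear":[0,0,0.1],"rot":[0,0,0]},{"gripper":10,"linear":[0,0,0.1],"rot":[0,0,0]},{"gripper":10,"linear":[0,0,0.1],"rot":[0,0,0]},{"gripper":10,"linear":[0,0,0.1],"rot":[0,0,0]},{"gripper":10,"linear":[0,0,0.1],"rot":[0,0,0]},{"gripper":10,"linear":[0,0,0.1],"rot":[0,0,0]}]' 50
python3 -c "
from station import robot
s=robot.observe();print(s['ee_pos'],s['force'],s['torque'],s['opening']*94,s['gripper_force'])"
```

```text
clock: 4.63
ee_pos: [526.0, -11.5, 138.2]
ee_rot: [0.965, 0.263, -0.0, -0.0]
force: [1.3, 0.3, -2.5]
opening: 0.256
gripper_force: 49.9
[526.03838395 -11.5118863  138.16312119] [ 1.32187112  0.34528783 -2.50600051] [ 0.0494201   0.00971717 -0.00797543] 24.086990028708165 49.93838131427765
```

```bash
python3 -m crank '[{"gripper":10,"linear":[0,0,0.5],"rot":[0,0,0]},{"gripper":10,"linear":[0,0,1.5],"rot":[0,0,0]},{"gripper":10,"linear":[0,0,2.7],"rot":[0,0,0]},{"gripper":10,"linear":[0,0,3.9],"rot":[0,0,0]},{"gripper":10,"linear":[0,0,5],"rot":[0,0,0]},{"gripper":10,"linear":[0,0,5.8],"rot":[0,0,0]},{"gripper":10,"linear":[-0.3,-0.6,5.8],"rot":[0,0,1]},{"gripper":10,"linear":[-0.9,-1.7,5.8],"rot":[0,0,2.1]},{"gripper":10,"linear":[-1.5,-2.9,5.8],"rot":[0,0,3.2]},{"gripper":10,"linear":[-2.1,-4.1,5.8],"rot":[0,0,4.3]},{"gripper":10,"linear":[-2.7,-5.3,5.8],"rot":[0,0,5.4]},{"gripper":10,"linear":[-3.3,-6.5,5.8],"rot":[0,0,6.5]},{"gripper":10,"linear":[-4,-7.8,5.8],"rot":[0,0,7.6]},{"gripper":10,"linear":[-4.6,-9,5.8],"rot":[0,0,8.7]},{"gripper":10,"linear":[-5.2,-10.1,5.8],"rot":[0,0,9.8]},{"gripper":10,"linear":[-5.8,-11.2,5.8],"rot":[0,0,10.9]},{"gripper":10,"linear":[-6.4,-12.4,5.8],"rot":[0,0,12]},{"gripper":10,"linear":[-7,-13.5,5.8],"rot":[0,0,13.1]},{"gripper":10,"linear":[-7.4,-14.4,5.8],"rot":[0,0,14.2]},{"gripper":10,"linear":[-7.64,-14.8,5.8],"rot":[0,0,15]}]'
python3 -m crank '[{"gripper":10,"linear":[0,0,0],"rot":[0,0,0]},{"gripper":10,"linear":[0,0,0],"rot":[0,0,0]},{"gripper":10,"linear":[0,0,0],"rot":[0,0,0]},{"gripper":10,"linear":[0,0,0],"rot":[0,0,0]},{"gripper":10,"linear":[0,0,0],"rot":[0,0,0]},{"gripper":10,"linear":[0,0,0],"rot":[0,0,0]}]'
python3 - <<'E'
from h import *
import pickle
c=cap('wrist','w4.png');pickle.dump(c,open('w4.pkl','wb'))
s=robot.observe();p=s['ee_pos'];print(p,s['ee_rot'],s['force'])
for h in (36,37,38): print(h,fitc(c,[(54,p[2]-h+6)],p[:2],6))
print('tin',fitc(c,[(53.5,115.5),(48.5,116)],(482.2,-294.7)),proj(c,[[482,-295,118]]))
q=lambda u,v:(u,v)
E
```

```text
clock: 6.3
ee_pos: [333.5, -384.3, 284.3]
ee_rot: [0.496, 0.868, -0.001, 0.0]
force: [0.1, 0.0, -2.5]
opening: 0.25
gripper_force: 49.9
clock: 6.8
ee_pos: [335.8, -380.8, 283.9]
ee_rot: [0.496, 0.868, -0.0, 0.0]
force: [-0.9, -0.6, -2.3]
opening: 0.251
gripper_force: 49.9
[ 335.70243316 -380.92472338  283.76928341] [ 4.96076535e-01  8.68278780e-01 -3.92576278e-06  1.76140813e-04] [-0.85979499 -0.34437919 -2.6804505 ]
36 (array([ 335.55126163, -381.01952287]), np.float64(-54.11420426579714))
37 (array([ 335.55293244, -381.02270845]), np.float64(-57.34232240942473))
38 (array([ 335.76128733, -381.28597411]), np.float64(-60.18403282049579))
tin (array([ 480.20304601, -295.83956281]), np.float64(-166.5503552426209)) [[470.5639963  187.36198892]]
```

View pics/w4.png

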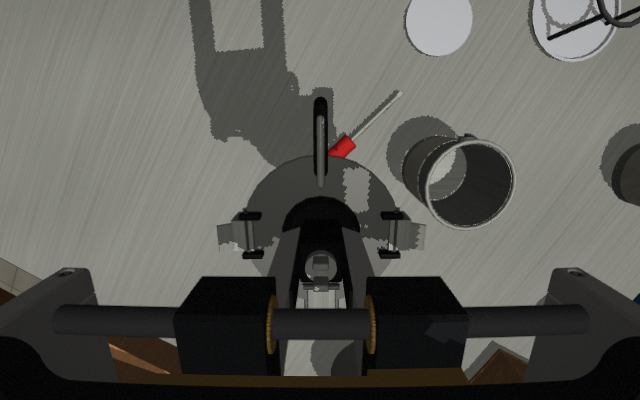

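The lid sits centred in the hand, plate centre about (320,215), and the tin's rim is clear at (470,185). A mirrored view from the other side will cancel the camera bias.

```bash
python3 -m crank '[{"gripper":10,"linear":[0.6,0.35,0],"rot":[0,0,0]},{"gripper":10,"linear":[1.8,1.06,0],"rot":[0,0,0]},{"gripper":10,"linear":[3.2,1.88,0],"rot":[0,0,0]},{"gripper":10,"linear":[4.6,2.7,0],"rot":[0,0,0]},{"gripper":10,"linear":[6,3.52,0],"rot":[0,0,0]},{"gripper":10,"linear":[7.4,4.34,0],"rot":[0,0,0]},{"gripper":10,"linear":[8.8,5.17,0],"rot":[0,0,0]},{"gripper":10,"linear":[10.2,6,0],"rot":[0,0,0]},{"gripper":10,"linear":[11.2,6.6,0],"rot":[0,0,0]},{"gripper":10,"linear":[11.6,6.8,0],"rot":[0,0,0]},{"gripper":10,"linear":[11.6,6.8,0],"rot":[0,0,0]},{"gripper":10,"linear":[11.6,6.8,0],"rot":[0,0,0]},{"gripper":10,"linear":[11.6,6.8,0],"rot":[0,0,0]},{"gripper":10,"linear":[11.6,6.8,0],"rot":[0,0,0]},{"gripper":10,"linear":[11.6,6.8,0],"rot":[0,0,0]}]'
python3 - <<'E'
from h import *
import pickle
c=cap('wrist','w5.png');pickle.dump(c,open('w5.pkl','wb'))
s=robot.observe();p=s['ee_pos'];print(p,s['ee_rot'],s['force'])
print(fitc(c,[(54,p[2]-32)],p[:2],6))
L={n:pickle.load(open(n+'.pkl','rb')) for n in ['w1','w2','w4','w5']}
for n in L:
  for z in [0]: print(n,fitc(L[n],[(53.5,115.5),(48.5,116)],(481.5,-295)),fitc(L[n],[(53.5,115.5)],(481.5,-295),4)[0],fitc(L[n],[(48.5,116)],(481.5,-295),4)[0],proj(L[n],[[482,-295,118]]))
E
```

```text
clock: 8.1
ee_pos: [624.2, -212.7, 284.3]
ee_rot: [0.497, 0.868, -0.0, 0.0]
force: [0.5, -0.5, -2.4]
opening: 0.251
gripper_force: 49.9
[ 624.33869449 -212.5948951   284.26487379] [ 4.97284936e-01  8.67587186e-01 -6.05648149e-06  4.08545740e-04] [ 0.15544422  0.1038665  -2.86709762]
(array([ 624.26214152, -213.13105921]), np.float64(-64.17987306144192))
w1 (array([ 483.49945539, -292.93577211]), np.float64(-164.0631627731579)) [ 478.70203994 -298.99860607] [ 483.29626659 -294.98899674] [[329.68808579 111.25857084]]
w2 (array([ 484.31102467, -293.98779801]), np.float64(-159.32997042830976)) [ 478.99341272 -292.6209495 ] [ 483.42424207 -294.72274838] [[530.18754778 210.14080363]]
w4 (array([ 480.24501361, -295.89624409]), np.float64(-166.47117925938616)) [ 481.1954775 -297.4643179] [ 479.70280755 -294.93868638] [[470.5639963  187.36198892]]
w5 (array([ 483.46204957, -294.76796925]), np.float64(-167.60132500162135)) [ 481.26335682 -290.62249747] [ 482.2849477  -293.79324783] [[175.76235368 186.14864711]]
```

```bash
cat >> h.py <<'E'
from scipy.optimize import least_squares
def edges(c,p,r0,z,w,n=240):
    """radial location of strongest edge within r0+-w, per angle, world plane z"""
    g=cv2.GaussianBlur(cv2.cvtColor(c['img'],cv2.COLOR_BGR2GRAY),(0,0),0.7).astype(np.float32)
    a=np.linspace(0,2*np.pi,n,endpoint=False);r=np.arange(r0-w,r0+w+.01,.2)
    A,Rr=np.meshgrid(a,r,indexing='ij')
    q=proj(c,np.c_[(p[0]+Rr*np.cos(A)).ravel(),(p[1]+Rr*np.sin(A)).ravel(),np.full(A.size,z)]).astype(np.float32).reshape(*A.shape,2)
    I=cv2.remap(g,np.ascontiguousarray(q[...,0]),np.ascontiguousarray(q[...,1]),cv2.INTER_LINEAR)
    G=np.gradient(cv2.GaussianBlur(I,(0,0),1.5),axis=1)
    return a,r,I,G
def fit2(c,p,r0,z,w=4,sign=0,lock=True):
    p=np.array(p,float)
    for k in range(6):
        a,r,I,G=edges(c,p,r0,z,w)
        S=abs(G) if sign==0 else sign*G
        i=S.argmax(1);s=S.max(1);ok=(s>np.percentile(s,40))&(i>0)&(i<len(r)-1)
        X=p+np.c_[np.cos(a),np.sin(a)]*r[i][:,None];X=X[ok]
        f=least_squares(lambda v:np.hypot(*(X-v[:2]).T)-v[2],[*p,r0],loss='cauchy',f_scale=.3)
        p=f.x[:2]
        w=max(2.5,w*.8)
    return f.x,ok.sum(),np.median(abs(f.fun))
E
python3 - <<'E'
from h import *
import pickle
L={n:pickle.load(open(n+'.pkl','rb')) for n in ['w1','w2','w4','w5']}
im=[]
for n in L:
    print(n,'out',[np.round(v,2) for v in fit2(L[n],(481.5,-295),53.5,115.5,5)],'in',[np.round(v,2) for v in fit2(L[n],(481.5,-295),48.5,116,4,1)])
    a,r,I,G=edges(L[n],(481.8,-295),51,115.5,11)
    im.append(cv2.resize(np.clip(I*1.5,0,255).astype(np.uint8).T,(800,145)))
    for rr in (48.5,53.5):
        y=int((rr-40)/22*145);im[-1][y,::12]=255
cv2.imwrite('pics/p.png',np.vstack(im))
E
```

```text
w1 out [array([ 481.3 , -293.24,   51.6 ]), np.int64(144), np.float64(0.01)] in [array([ 483.76, -294.39,   48.69]), np.int64(144), np.float64(0.29)]
w2 out [array([ 482.73, -292.49,   51.69]), np.int64(144), np.float64(0.11)] in [array([ 482.87, -294.35,   49.06]), np.int64(144), np.float64(0.13)]
w4 out [array([ 481.29, -293.88,   51.69]), np.int64(144), np.float64(0.1)] in [array([ 483.4 , -293.65,   49.05]), np.int64(144), np.float64(0.14)]
w5 out [array([ 483.38, -292.36,   51.67]), np.int64(144), np.float64(0.08)] in [array([ 482.43, -294.39,   48.91]), np.int64(144), np.float64(0.14)]
```

View pics/p.png

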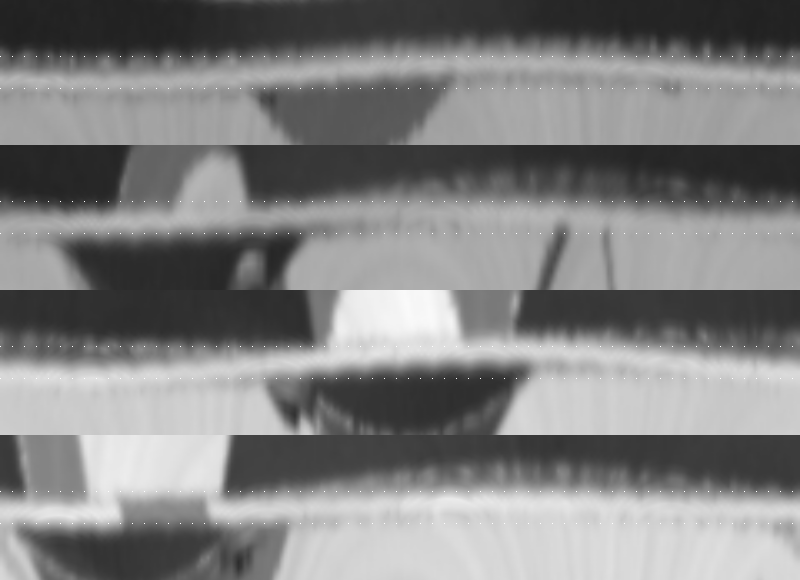

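The unwrapped strips show the bead as a steady bright ridge at radius about 51, so I'll fit that ridge.

```bash
cat >> h.py <<'E'
def fitridge(c,p,r0,z,w=4.):
    p=np.array(p,float)
    for k in range(8):
        a,r,I,G=edges(c,p,r0,z,w+3)
        S=-np.gradient(np.gradient(cv2.GaussianBlur(I,(0,0),4),axis=1),axis=1)
        m=abs(r-r0)<=w;S=S[:,m];rr=r[m]
        i=S.argmax(1);s=S.max(1);ok=(i>0)&(i<len(rr)-1)&(s>np.percentile(s,25))
        X=(p+np.c_[np.cos(a),np.sin(a)]*rr[i][:,None])[ok]
        f=least_squares(lambda v:np.hypot(*(X-v[:2]).T)-v[2],[*p,r0],loss='cauchy',f_scale=.3)
        p=f.x[:2];w=max(2.,w*.8)
    return np.round(f.x,2),ok.sum(),np.round(np.median(abs(f.fun)),2)
E
python3 - <<'E'
from h import *
import pickle
for n in ['w1','w2','w4','w5','top']:
    c=pickle.load(open(n+'.pkl','rb'))
    for st in [(481.5,-295),(483,-293)]: print(n,fitridge(c,st,51,117))
E
```

```text
w1 (array([ 482.78, -293.81,   50.77]), np.int64(180), np.float64(0.05))
w1 (array([ 482.77, -293.82,   50.77]), np.int64(180), np.float64(0.04))
w2 (array([ 482.9 , -293.42,   50.73]), np.int64(180), np.float64(0.13))
w2 (array([ 482.9 , -293.43,   50.73]), np.int64(180), np.float64(0.12))
w4 (array([ 482.23, -293.72,   50.84]), np.int64(180), np.float64(0.17))
w4 (array([ 482.22, -293.71,   50.84]), np.int64(180), np.float64(0.18))
w5 (array([ 482.98, -293.49,   50.66]), np.int64(180), np.float64(0.14))
w5 (array([ 482.98, -293.48,   50.66]), np.int64(180), np.float64(0.11))
top (array([ 483.27, -290.46,   50.71]), np.int64(180), np.float64(0.2))
top (array([ 483.29, -290.44,   50.71]), np.int64(180), np.float64(0.27))
```

```bash
python3 -m crank '[{"gripper":10,"linear":[-0.8,-0.45,0],"rot":[0,0,0]},{"gripper":10,"linear":[-2.2,-1.25,0],"rot":[0,0,0]},{"gripper":10,"linear":[-3.6,-2.05,0],"rot":[0,0,0]},{"gripper":10,"linear":[-4.8,-2.74,0],"rot":[0,0,0]},{"gripper":10,"linear":[-5.5,-3.14,0],"rot":[0,0,0]},{"gripper":10,"linear":[-5.66,-3.23,0],"rot":[0,0,0]},{"gripper":10,"linear":[-5.66,-3.23,-0.5],"rot":[0,0,0]},{"gripper":10,"linear":[-5.66,-3.23,-1.2],"rot":[0,0,0]},{"gripper":10,"linear":[-5.66,-3.23,-2],"rot":[0,0,0]},{"gripper":10,"linear":[-5.66,-3.23,-2.8],"rot":[0,0,0]},{"gripper":10,"linear":[-5.66,-3.23,-3.4],"rot":[0,0,0]},{"gripper":10,"linear":[-5.66,-3.23,-3.8],"rot":[0,0,0]},{"gripper":10,"linear":[-5.66,-3.23,-3.8],"rot":[0,0,0]},{"gripper":10,"linear":[-5.66,-3.23,-3.8],"rot":[0,0,0]},{"gripper":10,"linear":[-5.66,-3.23,-3.8],"rot":[0,0,0]},{"gripper":10,"linear":[-5.66,-3.23,-3.8],"rot":[0,0,0]},{"gripper":10,"linear":[-5.66,-3.23,-3.8],"rot":[0,0,0]},{"gripper":10,"linear":[-5.66,-3.23,-3.8],"rot":[0,0,0]}]'
python3 -c "
from station import robot
s=robot.observe();print(s['ee_pos'],s['force'],s['torque'])"
```

```text
clock: 9.65
ee_pos: [484.2, -292.6, 189.6]
ee_rot: [0.496, 0.868, -0.0, 0.001]
force: [-0.2, 0.3, -3.0]
opening: 0.248
gripper_force: 49.9
[ 484.15611891 -292.56577537  189.61821889] [-0.16196448  0.32321604 -3.00913549] [-0.02476471 -0.11838207 -0.03805904]
```

```bash
python3 -m crank '[{"gripper":10,"linear":[-0.058,-0.03,0],"rot":[0,0,0]},{"gripper":10,"linear":[-0.058,-0.03,0],"rot":[0,0,0]},{"gripper":10,"linear":[-0.058,-0.03,0],"rot":[0,0,0]},{"gripper":10,"linear":[-0.058,-0.03,0],"rot":[0,0,0]}]'
python3 - <<'E'
from h import *
c=cap('wrist','w6.png')
for i in range(3):
    s=robot.observe();p=s['ee_pos'];print(p)
    cap('top')
import pickle
for n,pp in [('w4',(335.7,-380.9,283.8)),('w5',(624.3,-212.6,284.3))]:
    print(fit2(pickle.load(open(n+'.pkl','rb')),pp[:2],54,pp[2]-31.2,3))
print(fit2(c,p[:2],54,p[2]-31.2,3))
E
```

```text
clock: 9.98
ee_pos: [482.3, -293.1, 188.6]
ee_rot: [0.497, 0.868, 0.0, 0.0]
force: [0.6, 0.4, -3.0]
opening: 0.252
gripper_force: 49.9
[ 482.27017812 -293.04951374  188.54124429]
[ 482.26381517 -293.05186104  188.50897568]
[ 482.29715159 -293.03555573  188.49732338]
(array([ 335.40729124, -381.05737132,   53.43638528]), np.int64(144), np.float64(0.12962578548206594))
(array([ 623.83228966, -212.94005585,   53.40485995]), np.int64(144), np.float64(0.15665789919505357))
(array([ 481.51633904, -292.8988347 ,   53.12806202]), np.int64(144), np.float64(0.21645782663048507))
```

```bash
python3 -m crank '[{"gripper":10,"linear":[0.025,-0.008,-0.3],"rot":[0,0,0]},{"gripper":10,"linear":[0.025,-0.008,-0.6],"rot":[0,0,0]},{"gripper":10,"linear":[0.025,-0.008,-0.7],"rot":[0,0,0]},{"gripper":10,"linear":[0.025,-0.008,-0.75],"rot":[0,0,0]},{"gripper":10,"linear":[0.025,-0.008,-0.8],"rot":[0,0,0]},{"gripper":10,"linear":[0.025,-0.008,-0.85],"rot":[0,0,0]},{"gripper":10,"linear":[0.025,-0.008,-0.88],"rot":[0,0,0]},{"gripper":10,"linear":[0.025,-0.008,-0.88],"rot":[0,0,0]},{"gripper":10,"linear":[0.025,-0.008,-0.88],"rot":[0,0,0]}]'
python3 -c "
from station import robot
s=robot.observe();print(s['ee_pos'],s['force'],s['torque'])"
```

```text
clock: 10.93
ee_pos: [482.9, -293.4, 166.7]
ee_rot: [0.497, 0.868, -0.0, 0.0]
force: [-1.1, -0.9, -1.5]
opening: 0.256
gripper_force: 49.9
[ 482.86303629 -293.39945331  166.72655081] [-1.08707482 -0.9355463  -1.45352423] [-0.13276878 -0.01539423  0.03292434]
```

```bash
python3 -m crank '[{"gripper":10,"linear":[0,0,-0.06],"rot":[0,0,0]},{"gripper":10,"linear":[0,0,-0.12],"rot":[0,0,0]},{"gripper":10,"linear":[0,0,-0.18],"rot":[0,0,0]},{"gripper":10,"linear":[0,0,-0.18],"rot":[0,0,0]}]'
python3 -c "
from station import robot
s=robot.observe();print(s['ee_pos'],s['force'],s['torque'])"
```

```text
clock: 11.27
ee_pos: [483.6, -293.8, 164.4]
ee_rot: [0.497, 0.868, -0.0, 0.002]
force: [-1.3, 0.4, 5.2]
opening: 0.254
gripper_force: 49.9
[ 483.58976263 -293.83949075  164.40936173] [-1.30435742  0.37466828  5.22090042] [ 0.07055344  0.32161237 -0.02400871]
```

```bash
python3 -m crank '[{"gripper":10,"linear":[0,0,-0.05],"rot":[0,0,0]},{"gripper":10,"linear":[0,0,-0.1],"rot":[0,0,0]},{"gripper":10,"linear":[0,0,-0.1],"rot":[0,0,0]}]'
python3 -c "
from station import robot
s=robot.observe();print(s['ee_pos'],s['force'],s['torque'])"
```

```text
clock: 11.52
ee_pos: [483.9, -294.1, 163.2]
ee_rot: [0.496, 0.868, -0.0, 0.003]
force: [-2.5, 1.0, 7.8]
opening: 0.254
gripper_force: 50.0
[ 483.93499591 -294.09590951  163.19240958] [-2.4555181   1.02608665  7.77600383] [ 0.07998241  0.4917755  -0.01382152]
```

```bash
python3 -m crank '[{"gripper":10,"linear":[0,0,-0.05],"rot":[0,0,0]},{"gripper":10,"linear":[0,0,-0.08],"rot":[0,0,0]},{"gripper":10,"linear":[0,0,-0.08],"rot":[0,0,0]}]'
python3 -c "
from station import robot
s=robot.observe();print(s['ee_pos'],s['force'],s['torque'])"
```

```text
clock: 11.77
ee_pos: [484.0, -294.1, 162.8]
ee_rot: [0.496, 0.868, -0.001, 0.003]
force: [-3.8, 2.7, 13.5]
opening: 0.252
gripper_force: 50.0
[ 484.04832099 -294.13848905  162.83150134] [-3.75305614  2.6935794  13.47213388] [ 0.2290243   0.77799382 -0.01568349]
```

The side force and the TCP drift both point radially outward, so the arm is giving under the load. I'll correct the drift and tilt, then keep pressing.

```bash
python3 -m crank '[{"gripper":10,"linear":[-0.02,0.015,0],"rot":[0.02,0.02,0]},{"gripper":10,"linear":[-0.045,0.03,0],"rot":[0.045,0.04,0]},{"gripper":10,"linear":[-0.045,0.03,0],"rot":[0.045,0.04,0]},{"gripper":10,"linear":[-0.045,0.03,0],"rot":[0.045,0.04,0]}]'
python3 -c "
from station import robot
s=robot.observe();print(s['ee_pos'],s['ee_rot'],s['force'],s['torque'])"
```

```text
clock: 12.1
ee_pos: [484.0, -294.2, 162.8]
ee_rot: [0.496, 0.868, 0.0, 0.002]
force: [-0.4, 0.3, 11.4]
opening: 0.251
gripper_force: 50.0
[ 483.95199093 -294.18428036  162.84836693] [4.96425093e-01 8.68077143e-01 2.68752409e-04 2.03192018e-03] [-0.43713485  0.29027525 11.38619266] [-0.17866851  0.19572259 -0.03698603]
```

```bash
python3 -m crank '[{"gripper":10,"linear":[-0.01,0.007,-0.05],"rot":[0.01,0.01,0]},{"gripper":10,"linear":[-0.012,0.008,-0.08],"rot":[0.01,0.01,0]},{"gripper":10,"linear":[-0.012,0.008,-0.08],"rot":[0.01,0.01,0]},{"gripper":10,"linear":[-0.012,0.008,-0.08],"rot":[0.01,0.01,0]}]'
python3 -c "
from station import robot
s=robot.observe();print(s['ee_pos'],s['ee_rot'],s['force'],s['torque'])"
```

```text
clock: 12.43
ee_pos: [483.9, -294.2, 162.7]
ee_rot: [0.496, 0.868, 0.0, 0.002]
force: [-2.3, 1.4, 16.7]
opening: 0.251
gripper_force: 50.0
[ 483.94359072 -294.2432331   162.72573365] [4.96453833e-01 8.68059849e-01 3.27956971e-04 2.36267072e-03] [-2.318612    1.39695544 16.72005249] [ 0.03384581  0.42763627 -0.00305482]
```

It's caught: at 17 N it has stopped going down and sits about 1.3 mm off-centre. I'll lift a little, re-centre and try again with the correction put in first.

```bash
python3 -m crank '[{"gripper":10,"linear":[0,0,0.2],"rot":[0,0,0]},{"gripper":10,"linear":[0,0,0.4],"rot":[0,0,0]},{"gripper":10,"linear":[0,0,0.4],"rot":[0,0,0]},{"gripper":10,"linear":[0,0,0.4],"rot":[0,0,0]}]'
python3 - <<'E'
from h import *
import pickle
s=robot.observe();print(s['ee_pos'],s['ee_rot'],s['force'],s['torque'])
c=cap('wrist','w7.png');p=s['ee_pos']
print('lid in hand',fit2(c,p[:2],54,p[2]-31.2,3),fitc(c,[(54,p[2]-31.2)],p[:2],6))
c=cap('top');print(fitridge(c,(483,-291),51,117))
E
```

```text
clock: 12.77
ee_pos: [481.9, -292.1, 165.9]
ee_rot: [0.496, 0.868, 0.002, -0.003]
force: [0.5, 0.2, 2.9]
opening: 0.253
gripper_force: 49.9
[ 481.85800551 -292.14173561  165.90209535] [ 0.49639404  0.86808943  0.00159868 -0.0033376 ] [0.54221344 0.23043513 2.91431614] [-0.02534668 -0.14780417 -0.0147507 ]
lid in hand (array([ 481.29925236, -292.24064475,   53.45098172]), np.int64(144), np.float64(0.22162681315391097)) (array([ 481.44703021, -292.10005862]), np.float64(-47.99354822616148))
(array([ 485.75, -291.96,   50.61]), np.int64(130), np.float64(0.51))
```

```bash
python3 -m crank '[{"gripper":10,"linear":[0,0,0.8],"rot":[-0.05,-0.05,0]},{"gripper":10,"linear":[0,0,2],"rot":[-0.055,-0.05,0]},{"gripper":10,"linear":[0,0,3.4],"rot":[-0.055,-0.05,0]},{"gripper":10,"linear":[0,0,4.4],"rot":[-0.055,-0.05,0]},{"gripper":10,"linear":[0.5,0.28,4.73],"rot":[-0.055,-0.05,0]},{"gripper":10,"linear":[1.8,1,4.73],"rot":[-0.055,-0.05,0]},{"gripper":10,"linear":[3.2,1.8,4.73],"rot":[-0.055,-0.05,0]},{"gripper":10,"linear":[4.5,2.5,4.73],"rot":[-0.055,-0.05,0]},{"gripper":10,"linear":[5.4,3,4.73],"rot":[-0.055,-0.05,0]},{"gripper":10,"linear":[5.7,3.18,4.73],"rot":[-0.055,-0.05,0]},{"gripper":10,"linear":[5.7,3.18,4.73],"rot":[-0.055,-0.05,0]},{"gripper":10,"linear":[5.7,3.18,4.73],"rot":[-0.055,-0.05,0]},{"gripper":10,"linear":[5.7,3.18,4.73],"rot":[-0.055,-0.05,0]},{"gripper":10,"linear":[5.7,3.18,4.73],"rot":[-0.055,-0.05,0]}]'
python3 - <<'E'
from h import *
import pickle
s=robot.observe();p=s['ee_pos'];print(p,s['ee_rot'],s['force'],s['torque'])
c=cap('wrist','w8.png');pickle.dump(c,open('w8.pkl','wb'))
print('lid in hand',fit2(c,p[:2],54,p[2]-31.2,3)[0]-[*p[:2],0])
print('tin wrist',fitridge(c,(483,-293),51,117))
c=cap('top');print('top',fitridge(c,(483,-291),51,117))
E
```

```text
clock: 14.03
ee_pos: [622.8, -213.9, 284.1]
ee_rot: [0.497, 0.868, -0.0, -0.0]
force: [-0.3, 0.5, -2.4]
opening: 0.252
gripper_force: 49.9
[ 622.79983977 -213.89613046  284.09116666] [ 4.97287767e-01  8.67585635e-01 -1.92822025e-04 -7.22120923e-05] [-0.27971274  0.45579298 -2.44297331] [-0.06566075 -0.1013275  -0.00358057]
lid in hand [-0.43731593 -0.20532515 53.35653207]
tin wrist (array([ 482.94, -293.48,   50.68]), np.int64(180), np.float64(0.11))
top (array([ 483.34, -290.24,   50.84]), np.int64(172), np.float64(0.26))
```

The tin hasn't moved and the lid's grip is unchanged. I'll go back in, this time feeding in the compliance correction as the load rises.

```bash
python3 -m crank '[{"gripper":10,"linear":[-0.8,-0.45,0],"rot":[0,0,0]},{"gripper":10,"linear":[-2.2,-1.25,0],"rot":[0,0,0]},{"gripper":10,"linear":[-3.6,-2.05,0],"rot":[0,0,0]},{"gripper":10,"linear":[-4.8,-2.74,0],"rot":[0,0,0]},{"gripper":10,"linear":[-5.5,-3.1,0],"rot":[0,0,0]},{"gripper":10,"linear":[-5.59,-3.18,0],"rot":[0,0,0]},{"gripper":10,"linear":[-5.59,-3.18,-0.5],"rot":[0,0,0]},{"gripper":10,"linear":[-5.59,-3.18,-1.2],"rot":[0,0,0]},{"gripper":10,"linear":[-5.59,-3.18,-2.2],"rot":[0,0,0]},{"gripper":10,"linear":[-5.59,-3.18,-3.2],"rot":[0,0,0]},{"gripper":10,"linear":[-5.59,-3.18,-4],"rot":[0,0,0]},{"gripper":10,"linear":[-5.59,-3.18,-4.4],"rot":[0,0,0]},{"gripper":10,"linear":[-5.59,-3.18,-4.4],"rot":[0,0,0]},{"gripper":10,"linear":[-5.59,-3.18,-4.4],"rot":[0,0,0]},{"gripper":10,"linear":[-5.59,-3.18,-4.4],"rot":[0,0,0]},{"gripper":10,"linear":[-5.59,-3.18,-4.4],"rot":[0,0,0]},{"gripper":10,"linear":[-5.59,-3.18,-4.4],"rot":[0,0,0]},{"gripper":10,"linear":[-5.59,-3.18,-4.4],"rot":[0,0,0]}]'
python3 -c "
from station import robot
s=robot.observe();print(s['ee_pos'],s['ee_rot'],s['force'],s['torque'])"
```

```text
clock: 15.63
ee_pos: [484.8, -292.7, 175.1]
ee_rot: [0.496, 0.868, -0.0, 0.001]
force: [0.3, -0.8, -1.9]
opening: 0.249
gripper_force: 49.9
[ 484.76503111 -292.6584578   175.10470431] [ 4.96460812e-01  8.68058350e-01 -9.25809595e-05  1.16378824e-03] [ 0.26731282 -0.75983827 -1.90285474] [ 0.00739625 -0.13628553  0.02756565]
```

```bash
python3 -m crank '[{"gripper":10,"linear":[-0.06,-0.03,-0.15],"rot":[0,0,0]},{"gripper":10,"linear":[-0.06,-0.03,-0.15],"rot":[0,0,0]},{"gripper":10,"linear":[-0.06,-0.03,-0.15],"rot":[0,0,0]},{"gripper":10,"linear":[-0.06,-0.03,-0.15],"rot":[0,0,0]},{"gripper":10,"linear":[-0.06,-0.03,-0.15],"rot":[0,0,0]},{"gripper":10,"linear":[-0.06,-0.03,-0.15],"rot":[0,0,0]},{"gripper":10,"linear":[-0.06,-0.03,-0.15],"rot":[0,0,0]},{"gripper":10,"linear":[-0.06,-0.03,-0.15],"rot":[0,0,0]}]'
python3 -c "
from station import robot
s=robot.observe();print(s['ee_pos'],s['ee_rot'],s['force'],s['torque'])"
```

```text
clock: 16.3
ee_pos: [482.8, -293.1, 170.1]
ee_rot: [0.496, 0.868, 0.0, 0.0]
force: [0.4, -0.6, -2.2]
opening: 0.254
gripper_force: 49.9
[ 482.76701463 -293.07192171  170.1037551 ] [4.96475168e-01 8.68050922e-01 2.09942185e-05 5.98452748e-05] [ 0.37243915 -0.64043574 -2.1907053 ] [-0.02044329 -0.1059359  -0.02162167]
```

```bash
python3 -m crank '[{"gripper":10,"linear":[0.01,-0.016,-0.1],"rot":[0,0,0]},{"gripper":10,"linear":[0.01,-0.016,-0.2],"rot":[0,0,0]},{"gripper":10,"linear":[0.008,-0.012,-0.24],"rot":[0,0,0]},{"gripper":10,"linear":[0.005,-0.01,-0.26],"rot":[0.01,0.01,0]},{"gripper":10,"linear":[0.005,-0.01,-0.26],"rot":[0.01,0.01,0]},{"gripper":10,"linear":[0.005,-0.01,-0.26],"rot":[0.01,0.01,0]}]'
python3 -c "
from station import robot
s=robot.observe();print(s['ee_pos'],s['ee_rot'],s['force'],s['torque'])"
```

```text
clock: 16.8
ee_pos: [483.3, -293.8, 165.2]
ee_rot: [0.497, 0.868, -0.0, 0.001]
force: [-0.2, -0.1, 5.1]
opening: 0.254
gripper_force: 49.9
[ 483.32513407 -293.8267255   165.16256524] [ 4.96511496e-01  8.68029924e-01 -9.85992558e-05  6.12748027e-04] [-0.15193926 -0.12098596  5.10978776] [-0.05087398  0.19833415  0.02162355]
```

```bash
python3 -m crank '[{"gripper":10,"linear":[-0.02,0.02,-0.04],"rot":[0.017,0.015,0]},{"gripper":10,"linear":[-0.02,0.02,-0.04],"rot":[0.017,0.015,0]},{"gripper":10,"linear":[-0.02,0.02,-0.04],"rot":[0.017,0.015,0]}]'
python3 -c "
from station import robot
s=robot.observe();print(s['ee_pos'],s['ee_rot'],s['force'],s['torque'])"
```

```text
clock: 17.05
ee_pos: [483.3, -293.8, 164.6]
ee_rot: [0.497, 0.868, 0.0, 0.0]
force: [0.1, 0.5, 5.4]
opening: 0.257
gripper_force: 49.9
[ 483.28332415 -293.78091349  164.64634176] [4.96511295e-01 8.68030143e-01 1.10581834e-04 4.38399707e-04] [0.07273335 0.45638271 5.4425613 ] [-0.18268917  0.02277679  0.05766883]
```

```bash
python3 -m crank '[{"gripper":10,"linear":[-0.02,0.02,-0.04],"rot":[0.017,0.015,0]},{"gripper":10,"linear":[-0.036,0.036,-0.08],"rot":[0.034,0.03,0]},{"gripper":10,"linear":[-0.036,0.036,-0.08],"rot":[0.034,0.03,0]}]'
python3 -c "
from station import robot
s=robot.observe();print(s['ee_pos'],s['ee_rot'],s['force'],s['torque'])"
```

```text
clock: 17.3
ee_pos: [483.1, -293.6, 163.7]
ee_rot: [0.497, 0.868, 0.001, -0.0]
force: [1.0, -1.8, 7.5]
opening: 0.249
gripper_force: 49.9
[ 483.10429815 -293.61779529  163.68938885] [ 4.96529727e-01  8.68019511e-01  5.20430263e-04 -2.96813086e-04] [ 0.95206897 -1.77473219  7.48471379] [-0.39275706 -0.13864059  0.04665703]
```

```bash
python3 -m crank '[{"gripper":10,"linear":[-0.01,0.01,-0.04],"rot":[0.017,0.015,0]},{"gripper":10,"linear":[-0.02,0.02,-0.06],"rot":[0.02,0.02,0]},{"gripper":10,"linear":[-0.02,0.02,-0.06],"rot":[0.02,0.02,0]}]'
python3 -c "
from station import robot
s=robot.observe();print(s['ee_pos'],s['ee_rot'],s['force'],s['torque'])"
```

```text
clock: 17.55
ee_pos: [483.1, -293.5, 163.1]
ee_rot: [0.497, 0.868, 0.001, -0.001]
force: [0.6, -1.8, 9.8]
opening: 0.252
gripper_force: 50.0
[ 483.06986927 -293.51009845  163.14703106] [ 4.96543905e-01  8.68011040e-01  7.09473038e-04 -6.93455599e-04] [ 0.55898734 -1.84713962  9.80191516] [-0.46301248 -0.14615157  0.02020218]
```

```bash
python3 -m crank '[{"gripper":10,"linear":[0,0,-0.06],"rot":[0,0,0]},{"gripper":10,"linear":[-0.01,0.01,-0.1],"rot":[0,0,0]},{"gripper":10,"linear":[-0.01,0.01,-0.1],"rot":[0,0,0]}]'
python3 -c "
from station import robot
s=robot.observe();print(s['ee_pos'],s['ee_rot'],s['force'],s['torque'])"
```

```text
clock: 17.8
ee_pos: [483.1, -293.4, 161.9]
ee_rot: [0.497, 0.868, 0.001, 0.0]
force: [-0.5, -2.1, 13.3]
opening: 0.255
gripper_force: 50.0
[ 483.09280044 -293.41145195  161.89924797] [4.96549627e-01 8.68008080e-01 6.61321208e-04 6.01092258e-05] [-0.46687812 -2.06258503 13.2538805 ] [-0.31297381  0.06316921 -0.03232909]
```

```bash
python3 -m crank '[{"gripper":10,"linear":[-0.01,0.01,-0.06],"rot":[0.01,0.01,0]},{"gripper":10,"linear":[-0.01,0.01,-0.06],"rot":[0.01,0.01,0]},{"gripper":10,"linear":[-0.01,0.01,-0.06],"rot":[0.01,0.01,0]}]'
python3 -c "
from station import robot
s=robot.observe();print(s['ee_pos'],s['ee_rot'],s['force'],s['torque'])"
```

```text
clock: 18.05
ee_pos: [482.9, -293.3, 160.1]
ee_rot: [0.497, 0.868, 0.001, -0.001]
force: [0.6, -1.3, 11.2]
opening: 0.256
gripper_force: 50.0
[ 482.87742087 -293.33675618  160.11202218] [ 4.96582308e-01  8.67989111e-01  7.72632992e-04 -5.63008302e-04] [ 0.57976809 -1.32429254 11.21501687] [-0.4915776  -0.21779715 -0.03666909]
```

```bash
python3 -m crank '[{"gripper":10,"linear":[0,-0.01,-0.05],"rot":[0,0,0]},{"gripper":10,"linear":[0,-0.01,-0.08],"rot":[0,0,0]},{"gripper":10,"linear":[0,-0.01,-0.08],"rot":[0,0,0]}]'
python3 -c "
from station import robot
s=robot.observe();print(s['ee_pos'],s['ee_rot'],s['force'],s['torque'])"
```

```text
clock: 18.3
ee_pos: [481.9, -292.3, 154.7]
ee_rot: [0.496, 0.868, 0.002, -0.003]
force: [1.5, -1.3, 4.4]
opening: 0.252
gripper_force: 50.0
[ 481.94709574 -292.28830202  154.65101077] [ 0.49640693  0.86808206  0.00156065 -0.00335509] [ 1.49736526 -1.27327043  4.35824814] [-0.6837406  -0.52445033  0.13499877]
```

```bash
python3 -m crank '[{"gripper":10,"linear":[0,0,-0.04],"rot":[0,0,0]},{"gripper":10,"linear":[0,0,-0.08],"rot":[0,0,0]},{"gripper":10,"linear":[0,0,-0.08],"rot":[0,0,0]}]'
python3 -c "
from station import robot
s=robot.observe();print(s['ee_pos'],s['ee_rot'],s['force'],s['torque'])"
```

```text
clock: 18.55
ee_pos: [482.0, -292.3, 154.6]
ee_rot: [0.496, 0.868, 0.001, -0.003]
force: [-1.4, 0.4, 11.6]
opening: 0.251
gripper_force: 50.0
[ 481.95743362 -292.27638134  154.58904094] [ 0.49632237  0.86813241  0.00136973 -0.00289035] [-1.36203095  0.41773205 11.58402022] [-0.37231214 -0.0722729   0.04004975]
```

It has snapped in and reached the hard stop at TCP z 154.6. I'll take out the tilt, press a little more firmly, then relax and check.

```bash
python3 -m crank '[{"gripper":10,"linear":[0.01,-0.01,-0.04],"rot":[-0.03,-0.03,0]},{"gripper":10,"linear":[0.02,-0.02,-0.08],"rot":[-0.05,-0.045,0]},{"gripper":10,"linear":[0.02,-0.02,-0.08],"rot":[-0.05,-0.045,0]},{"gripper":10,"linear":[0.02,-0.02,-0.08],"rot":[-0.05,-0.045,0]}]'
python3 - <<'E'
from h import *
s=robot.observe();p=s['ee_pos'];print(p,s['ee_rot'],s['force'],s['torque'])
a=cap('scene')['img'];b=cap('wrist')['img'];c=cap('top')['img']
u=[cv2.resize(a[130:205,245:335],(400,333),interpolation=cv2.INTER_CUBIC),cv2.resize(b[100:300,200:440],(400,333),interpolation=cv2.INTER_CUBIC)]
cv2.imwrite('pics/snap.png',np.hstack(u))
E
```

```text
clock: 18.88
ee_pos: [482.0, -292.3, 154.5]
ee_rot: [0.496, 0.868, 0.0, 0.0]
force: [-3.2, 3.0, 19.4]
opening: 0.252
gripper_force: 50.0
[ 481.9710698  -292.26963156  154.53392739] [4.96281735e-01 8.68161450e-01 3.58904505e-04 9.00522702e-05] [-3.22481073  3.00569353 19.36473712] [0.39755838 0.88642089 0.01256446]
```

View pics/snap.png

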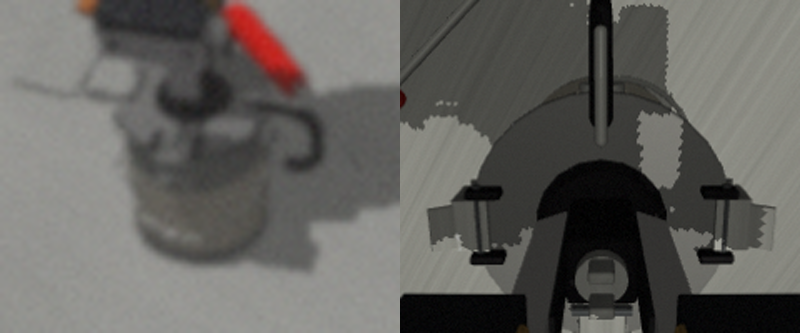

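The clips sit evenly on both sides (wrist crop (475,225) and (730,225)), and the lid is level against the stop. Next I'll do a gentle test lift.

```bash
python3 -m crank '[{"gripper":10,"linear":[-0.02,0.02,0.15],"rot":[0,0,0]},{"gripper":10,"linear":[-0.02,0.02,0.3],"rot":[0,0,0]},{"gripper":10,"linear":[0,0,0.45],"rot":[-0.03,-0.03,0]},{"gripper":10,"linear":[0,0,0.65],"rot":[-0.05,-0.045,0]},{"gripper":10,"linear":[0,0,0.9],"rot":[-0.05,-0.045,0]},{"gripper":10,"linear":[0,0,1.2],"rot":[-0.05,-0.045,0]},{"gripper":10,"linear":[0,0,1.2],"rot":[-0.05,-0.045,0]},{"gripper":10,"linear":[0,0,1.2],"rot":[-0.05,-0.045,0]}]' 60
python3 -c "
from station import robot
s=robot.observe();print(s['ee_pos'],s['ee_rot'],s['force'],s['torque'])"
```

```text
clock: 19.7
ee_pos: [481.2, -291.8, 179.4]
ee_rot: [0.496, 0.868, -0.0, 0.001]
force: [-0.8, -0.1, -9.9]
opening: 0.25
gripper_force: 60.0
[ 481.23475731 -291.8198312   179.37875476] [ 4.96457235e-01  8.68060713e-01 -2.65233466e-04  8.61715897e-04] [-0.77672061 -0.07981    -9.93209257] [-0.05618854 -0.17806908 -0.01179971]
```

The weight is on the arm, so the tin is hanging from the lid. Now I'll carry it to the scale.

```bash
python3 -m crank '[{"gripper":10,"linear":[0,0,0.6],"rot":[0,0,0]},{"gripper":10,"linear":[0,0,1.5],"rot":[0,0,0]},{"gripper":10,"linear":[0,0,2.5],"rot":[0,0,0]},{"gripper":10,"linear":[0,0,3.4],"rot":[0,0,0]},{"gripper":10,"linear":[0.05,0.3,4],"rot":[0,0,0]},{"gripper":10,"linear":[0.1,0.9,4.2],"rot":[0,0,0]},{"gripper":10,"linear":[0.25,1.8,4.2],"rot":[0,0,0]},{"gripper":10,"linear":[0.45,3,4.2],"rot":[0,0,0]},{"gripper":10,"linear":[0.63,4.2,4.2],"rot":[0,0,0]},{"gripper":10,"linear":[0.81,5.4,4.2],"rot":[0,0,0]},{"gripper":10,"linear":[1,6.6,4.2],"rot":[0,0,0]},{"gripper":10,"linear":[1.16,7.8,4.2],"rot":[0,0,0]},{"gripper":10,"linear":[1.34,9,4.2],"rot":[0,0,0]},{"gripper":10,"linear":[1.52,10.2,4.2],"rot":[0,0,0]},{"gripper":10,"linear":[1.7,11.4,4.2],"rot":[0,0,0]},{"gripper":10,"linear":[1.9,12.6,4.2],"rot":[0,0,0]},{"gripper":10,"linear":[2.05,13.8,4.2],"rot":[0,0,0]},{"gripper":10,"linear":[2.2,14.8,4.2],"rot":[0,0,0]},{"gripper":10,"linear":[2.32,15.6,4.2],"rot":[0,0,0]},{"gripper":10,"linear":[2.4,16,4.2],"rot":[0,0,0]}]'
python3 -m crank '[{"gripper":10,"linear":[0.05,0.4,0],"rot":[0,0,0]},{"gripper":10,"linear":[0.2,1.3,0],"rot":[0,0,0]},{"gripper":10,"linear":[0.35,2.4,0],"rot":[0,0,0]},{"gripper":10,"linear":[0.55,3.6,0],"rot":[0,0,0]},{"gripper":10,"linear":[0.7,4.7,0],"rot":[0,0,0]},{"gripper":10,"linear":[0.8,5.5,0],"rot":[0,0,0]},{"gripper":10,"linear":[0.9,6,0],"rot":[0,0,0]},{"gripper":10,"linear":[0.91,6.2,0],"rot":[0,0,0]},{"gripper":10,"linear":[0.91,6.2,0],"rot":[0,0,0]},{"gripper":10,"linear":[0.91,6.2,0],"rot":[0,0,0]},{"gripper":10,"linear":[0.91,6.2,0],"rot":[0,0,0]},{"gripper":10,"linear":[0.91,6.2,0],"rot":[0,0,0]},{"gripper":10,"linear":[0.91,6.2,0],"rot":[0,0,0]}]'
python3 -c "
from station import robot
s=robot.observe();print(s['ee_pos'],s['ee_rot'],s['force'],s['torque'])"
```

```text
clock: 21.37
ee_pos: [539.8, 112.2, 282.4]
ee_rot: [0.495, 0.869, -0.0, -0.002]
force: [-0.8, 1.1, -9.3]
opening: 0.25
gripper_force: 60.0
clock: 22.45
ee_pos: [563.8, 262.2, 284.4]
ee_rot: [0.497, 0.868, -0.0, 0.001]
force: [0.4, 0.5, -9.3]
opening: 0.249
gripper_force: 60.0
[563.83276359 262.21630454 284.3916294 ] [ 4.97153363e-01  8.67662399e-01 -2.25250508e-04  6.66875137e-04] [ 0.37319566  0.46330454 -9.26929724] [ 0.03833718 -0.07812521 -0.00162318]
```

```bash
python3 -m crank '[{"gripper":10,"linear":[0,0,-0.5],"rot":[0,0,0]},{"gripper":10,"linear":[0,0,-1.1],"rot":[0,0,0]},{"gripper":10,"linear":[0,0,-1.7],"rot":[0,0,0]},{"gripper":10,"linear":[0,0,-2.1],"rot":[0,0,0]},{"gripper":10,"linear":[0,0,-2.25],"rot":[0,0,0]},{"gripper":10,"linear":[0,0,-2.3],"rot":[0,0,0]},{"gripper":10,"linear":[0,0,-2.3],"rot":[0,0,0]},{"gripper":10,"linear":[0,0,-2.35],"rot":[0,0,0]},{"gripper":10,"linear":[0,0,-2.38],"rot":[0,0,0]},{"gripper":10,"linear":[0,0,-2.38],"rot":[0,0,0]},{"gripper":10,"linear":[0,0,-2.38],"rot":[0,0,0]}]'
python3 -c "
from station import robot
s=robot.observe();print(s['ee_pos'],s['ee_rot'],s['force'],s['torque'])"
```

```text
clock: 23.37
ee_pos: [563.9, 263.4, 225.1]
ee_rot: [0.496, 0.868, 0.0, 0.001]
force: [1.2, -0.7, -8.7]
opening: 0.249
gripper_force: 60.0
[563.87963062 263.44411345 225.14989929] [4.96449315e-01 8.68065356e-01 1.22029490e-04 7.75138215e-04] [ 1.20603621 -0.68134668 -8.74064975] [-0.01456611 -0.12454469 -0.00147377]
```

```bash
python3 -m crank '[{"gripper":10,"linear":[0,0,-0.04],"rot":[0,0,0]},{"gripper":10,"linear":[0,0,-0.08],"rot":[0,0,0]},{"gripper":10,"linear":[0,0,-0.12],"rot":[0,0,0]},{"gripper":10,"linear":[0,0,-0.12],"rot":[0,0,0]},{"gripper":10,"linear":[0,0,-0.12],"rot":[0,0,0]}]'
python3 -c "
from station import robot
s=robot.observe();print(s['ee_pos'],s['ee_rot'],s['force'],s['torque'])"
```

```text
clock: 23.78
ee_pos: [564.2, 263.5, 223.2]
ee_rot: [0.497, 0.868, 0.001, 0.001]
force: [0.6, -0.4, -2.4]
opening: 0.253
gripper_force: 60.0
[564.24471904 263.46566519 223.22454722] [4.96513814e-01 8.68027214e-01 8.34236908e-04 1.44629029e-03] [ 0.60229618 -0.41447228 -2.44938937] [-0.03712713 -0.07059177  0.0315823 ]
```

It has touched down. I'll settle a little more, release and rise.

```bash
python3 -m crank '[{"gripper":10,"linear":[0,0,-0.05],"rot":[0,0,0]},{"gripper":10,"linear":[0,0,-0.05],"rot":[0,0,0]},{"gripper":60,"linear":[0,0,-0.05],"rot":[0,0,0]},{"gripper":60,"linear":[0,0,-0.02],"rot":[0,0,0]},{"gripper":60,"linear":[0,0,0],"rot":[0,0,0]},{"gripper":60,"linear":[0,0,0],"rot":[0,0,0]},{"gripper":60,"linear":[0,0,0],"rot":[0,0,0]},{"gripper":60,"linear":[0,0,0],"rot":[0,0,0]},{"gripper":60,"linear":[0,0,0],"rot":[0,0,0]},{"gripper":60,"linear":[0,0,0],"rot":[0,0,0]},{"gripper":60,"linear":[0,0,0.3],"rot":[0,0,0]},{"gripper":60,"linear":[0,0,1],"rot":[0,0,0]},{"gripper":60,"linear":[0,0,2],"rot":[0,0,0]},{"gripper":60,"linear":[0,0,3],"rot":[0,0,0]},{"gripper":60,"linear":[0,0,4],"rot":[0,0,0]},{"gripper":60,"linear":[-1,0,4.5],"rot":[0,0,0]},{"gripper":60,"linear":[-2.5,0,4.5],"rot":[0,0,0]},{"gripper":60,"linear":[-4,0,4.5],"rot":[0,0,0]},{"gripper":60,"linear":[-4,0,4.5],"rot":[0,0,0]},{"gripper":60,"linear":[-4,0,4.5],"rot":[0,0,0]}]'
python3 - <<'E'
from h import *
a=cap('scene')['img'];c=cap('top')['img']
cv2.imwrite('pics/fin.png',np.hstack([cv2.resize(c[100:300,120:440],(480,300)),cv2.resize(a[180:380,330:530],(300,300),interpolation=cv2.INTER_CUBIC)]))
E
```

```text
clock: 25.45
ee_pos: [462.5, 263.5, 335.6]
ee_rot: [0.496, 0.868, 0.001, 0.001]
force: [-0.1, -0.3, 0.1]
opening: 0.637
gripper_force: 0.0
```

View pics/fin.png

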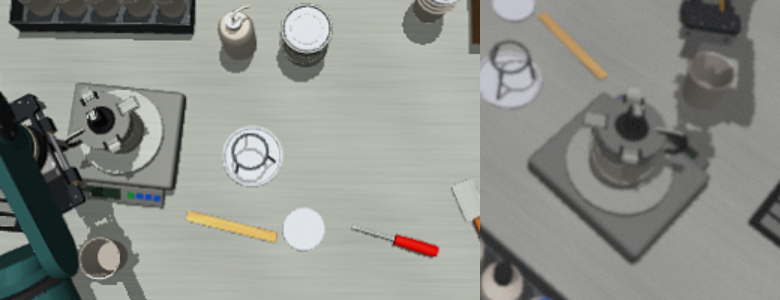

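The tin stands upright on the pan with the lid on: crop (103,120) in the top view, (630,150) in the scene view. I'll check numerically that it's centred.

Run:
```python
from h import *
for n in ['top','scene']:
    c=cap(n);print(n,fitc(c,[(54,192)],(564,264),10),fit2(c,(564,266),54,192,4),'pan',fitc(c,[(90,68)],(564,265),6))
print(robot.observe()['force'],robot.observe()['clock'])
print(robot.close_job())
```

```text
top (array([565.20745806, 269.62499468]), np.float64(-68.2951164801804)) (array([564.8492486 , 265.81277762,  53.88163809]), np.int64(144), np.float64(0.7174971862081989)) pan (array([564.90116555, 266.20420439]), np.float64(-88.90256992095051))
scene (array([561.82762653, 262.82777483]), np.float64(-49.65702501990872)) (array([562.76459196, 263.03972508,  54.41219481]), np.int64(144), np.float64(0.5374571916577793)) pan (array([561.42988145, 265.54972814]), np.float64(-65.6874187210001))
[-0.3362894  -1.09456289  0.12615522] 25.65
the job is handed in; nothing more can be done
None
```

The lid is snapped onto the tin, and the tin stands upright within about 4 mm of the centre of the scale pan; the gripper has let go and the job was handed in at 25.7 s of the 61 s limit (the first press caught on the rim, so I backed off, re-centred and pressed again, at up to about 22 N against the 36 N dent limit).

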